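Close the platen of a glue-up press over its guide rods

ROBOT

A 6-joint arm with a two-finger parallel gripper is mounted at the origin on the work surface. World frame = base frame: x ahead of the robot, y to its left, z up, the work surface at z = 0. Lengths are in mm, angles in rad, forces in N, time in s.
With the tool pointing down it reaches from about 350 to 775 mm from the base axis. Payload 7.3 kg.
Tool frame: the origin (TCP) lies where the fingers leave the gripper's body, on its centre line; the fingertips stand 66 mm ahead of it and the grasp point (between the pads) lies 47 mm ahead of it; z points along the fingers, y is the line along which they close (so a half turn about z gives the same grasp; the last joint's range is limited). The gripper opens to 92 mm and grips with 3 to 60 N. Pads are 19 mm wide; open, the fingers measure 130 mm over their backs; the gripper's body (75 mm by 190 mm) begins 47 mm behind the grasp point.
Start: joints at [-1.492, 0.342, 1.524, -0, 1.275, -0.146], TCP at [117.049, -511.799, 292.241] pointing down, gripper open.
Joint ranges: [-2.53, 2.53], [-0.77, 2.02], [0.04, 2.7], [-1, 4.14], [0.28, 2.66], [-3.11, 3.11]. Speed limits (rad/s): [2.57, 2.57, 3.14, 3.14, 3.14, 3.14].

INTERFACE

Orientations are given as a 3x3 rotation matrix whose columns are the frame's x, y, z axes.
In Python, from plant import arm gives the robot as it stands.
- The arm moves only by the tool carry_out, never from a script. Its argument "increments" is a list that holds one entry, the list of rows, each a list of 6 numbers: the shift along the tool's x, y, z in units of 25 mm (1.0 is 25 mm), then the turn, a rotation vector about the tool's x, y, z in degrees. A call has 1 to 20 rows; each row is the pose to reach, as a shift and turn from the pose commanded when the call began, along the tool's axes at that moment; what a row does not reach only later rows make up. A row lasts 1/10 s, in which the tool goes at most 50 mm and 8.59 degrees, less where a joint would pass 70% of its speed; a pose out of reach is approached as far as the arm can. A call with a gripper value outside its range is refused whole. "grip" is the finger opening in mm, from 0 to 91.8, set as the call begins (left out, the last holds). The fingers move at their own pace and stop on an object; "force" is the grip in N (left out, the last holds). Time passes only in rows, so rows that repeat a pose let the fingers close. It gives the time, the measured TCP pose, the force, the opening and the grip force at its end, in the units of the state.
- arm.sense(): the state, without advancing time (a new reading comes with each control period).
- arm.read_camera(name): name is "side" or "top" or "wrist"; returns a dict with "color" (420x560x3 uint8, blue, green, red), "mtx" (3x3 intrinsics, pixels), "pose" (4x4, takes a point from camera to world coordinates). Camera axes: x right, y down, z forward; pixel columns grow to the right and rows downward; lengths in mm; the calibration is good to about 2 mm. A picture is of the moment at which its call begins. There is no depth.
- arm.hand_in(): hands the job in; it is judged then, once.
The state is a dict: "t": time; "joint_positions": joint angles; "joint_vel": joint speeds; "joint_efforts": joint torques, N m; "tool_pos": TCP position; "orientation": TCP orientation; "ft_force": force on the tool from outside, world axes, zero at the start; "ft_torque": the same for the moment, N m; "grip_width": finger opening in mm; "grip_force": force on a finger pad.
Only numpy, scipy, OpenCV 4.12 (cv2) and the standard library are available. Lean on these libraries where they do the work, as an engineer would, in place of code of your own. Each camera call takes 0.05 s, during which the arm holds its last target. There are 200 camera calls.

TASK

Get the glue-up press ready: slide the thick glued board back along the press bed until its far edge is flush against the fence. Then take the loose drilled platen by its handle, lower it level and gently over both guide rods, holding it until it lies flat on the board, let go and move clear. Leave the mug, the rotary cutter and the spool where they are.

Things in the scene. Friction and masses are not known exactly. Their poses are not given: they have to be found in the camera images.
- press: Fixed wooden press on the table. Origin: at table height, midway between its two rods; z up, x from the open front (robot side) to the fence, y along the line of rods. Bed x -95 to +90 mm, 260 mm along y, top 20 mm above the table. Two vertical steel rods, 16 mm diameter, at x 0, y -80 and +80 mm, tips 165 mm above the table (last 17 mm tapered to 6 mm). Turned up to 0.3 rad.
- fence_mid (a point): Middle of the fence's inner face: a wooden strip across the back of the press bed, 200 mm along y, 15 mm thick, from the bed to 40 mm above the table. This point is at press x +75, y 0, 30 mm above the table; axes as the press.
- blank_mid (a point): Centre of the loose glued board: three layers of wood, 150 mm along its x, 110 mm along its y, 30 mm thick, about 0.3 kg. It lies flat on the bed between the rods (underside 20, top 50 mm above the table), 40 to 65 mm short of the fence, up to 0.06 rad askew, its near end overhanging the bed's front edge. Flush against the fence, its centre is at press x 0.
- platen_grip (a point): Centre of the platen's handle bar, 50 mm above the underside. Platen: loose plywood plate 110 (x) x 220 (y) x 18 mm, 0.4 kg, 19 mm through holes at x 0, y -80 and +80; fits either way round. Bar along y, 100 long, 24 wide, 24 mm high, on 16 mm end posts, free underneath. It starts flat on the table, handle up, yawed up to 0.5 rad. Lying on the board, this point is 100 mm above the table.
- mug_mid (a point): Middle of a white mug holding pens, 82 mm across, 95 mm high (160 mm with the pens), standing on the table; leave alone.
- cutter_mid (a point): Middle of a rotary cutter, about 180 mm long, 28 mm wide, 45 mm high at its blade, lying on the table along its x; leave alone.
- spool_mid (a point): Middle of a grey thread spool, 60 mm across, 80 mm high, standing on the table; leave alone.
Not all that is in view belongs to the job. Leave any purple or yellow look-alike of the part that bears platen_grip alone. There is more than one size of the part that bears blank_mid; the job needs the smaller.

How it is judged:
By the outcome, as a careful person would: the job done as asked, in the order asked, and still so for the second after the job is handed in, with the robot touching nothing.
It also fails if it takes over 67 s, if anything falls off the work surface, if the arm or the gripper's body presses on something with over 40 N, if the wrist force passes 120 N, or if a joint passes its speed limit or range.

## Working session

There is one attempt and no reset: what is moved stays moved. The work goes in short steps, Python scripts to look and compute and a tool call to move; the robot and the scene stay as the last step left them, time stands still between calls to the robot, and variables do not carry over. Pictures are saved under pics/ and viewed, at most 10 in all, crops included, and the job is handed in when it is done.

Besides the shell and the picture viewer there is one more tool, called after ">>>" as name([rows], argument=value, ...), one row to a line, values as JSON. carry_out: Moves the arm, as the interface text tells. Its arguments: {"type":"object","properties":{"increments":{"type":"array"},"grip":{"type":"number"},"force":{"type":"number"}},"required":["increments"]}

```bash
mkdir -p pics; cat > h.py <<'E'
import numpy as np,cv2,pickle
from plant import arm
def snap(n,f):
    r=arm.read_camera(n); cv2.imwrite(f'pics/{f}.png',r['color']); pickle.dump(r,open(f'pics/{f}.pkl','wb')); return r
def ray(r,u,v,z):
    K=r['mtx'];T=r['pose'];d=T[:3,:3]@np.linalg.solve(K,[u,v,1.]);o=T[:3,3];return o+d*(z-o[2])/d[2]
def proj(r,p):
    T=np.linalg.inv(r['pose']);q=T[:3,:3]@np.array(p)+T[:3,3];q=r['mtx']@q;return q[:2]/q[2]
def load(f): return pickle.load(open(f'pics/{f}.pkl','rb'))
E
python3 - <<'E'
from h import *
a=snap('top','top0');b=snap('side','side0')
print(a['mtx'],a['pose'],b['pose'])
s=arm.sense();print(s['t'],s['orientation'],s['tool_pos'])
E
```

```text
[[459.05866617   0.         274.88021097]
 [  0.         459.05866617 215.26885265]
 [  0.           0.           1.        ]] [[-1.42456367e-03 -9.91496966e-01  1.30122006e-01  3.91477449e+02]
 [-9.99986276e-01  7.56409234e-04 -5.18410894e-03 -7.38571787e-01]
 [ 5.04160280e-03 -1.30127606e-01 -9.91484437e-01  1.26801967e+03]
 [ 0.00000000e+00  0.00000000e+00  0.00000000e+00  1.00000000e+00]] [[-7.81305778e-01 -3.56603474e-01  5.12245297e-01 -3.46823002e+02]
 [-6.24063140e-01  4.32764799e-01 -6.50584219e-01  1.15714839e+03]
 [ 1.03188596e-02 -8.27978618e-01 -5.60664721e-01  1.05410311e+03]
 [ 0.00000000e+00  0.00000000e+00  0.00000000e+00  1.00000000e+00]]
0.1 [[ 9.74840294e-01  2.22904433e-01 -1.24609700e-04]
 [ 2.22904387e-01 -9.74839309e-01  1.39861247e-03]
 [ 1.90282486e-04 -1.39119984e-03 -9.99999014e-01]] [ 117.04104836 -511.50298482  291.60936697]
```

View pics/top0.png

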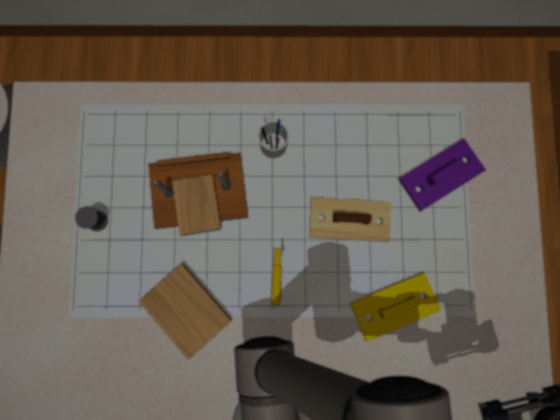

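View pics/side0.png

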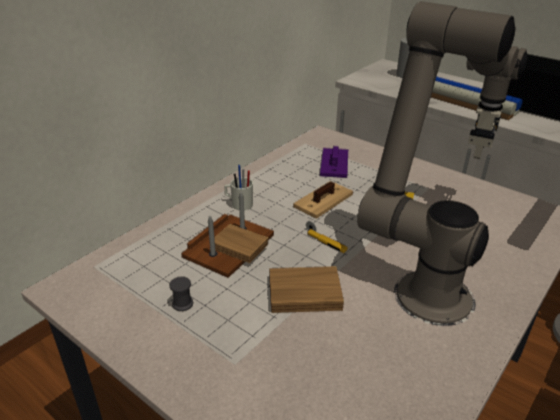

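The top view shows the press near (198,190) with the small board at (196,205), the plain platen at (350,219) and the mug at (273,138). The cutter is at (277,275) and the spool at (90,217). I'll enlarge the middle area.

```bash
python3 - <<'E'
from h import *
a=load('top0')['color']
x=cv2.resize(a[143:248,142:254],None,fx=5,fy=5,interpolation=cv2.INTER_CUBIC)
y=cv2.resize(a[190:248,300:400],None,fx=2.3*1,fy=2.3,interpolation=cv2.INTER_CUBIC)
c=np.zeros((525,790,3),np.uint8);c[:,:560]=x;c[:y.shape[0],560:]=y[:,:230]
cv2.imwrite('pics/c1.png',cv2.convertScaleAbs(c,alpha=1.8))
E
```

```text
(no output)
```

View pics/c1.png

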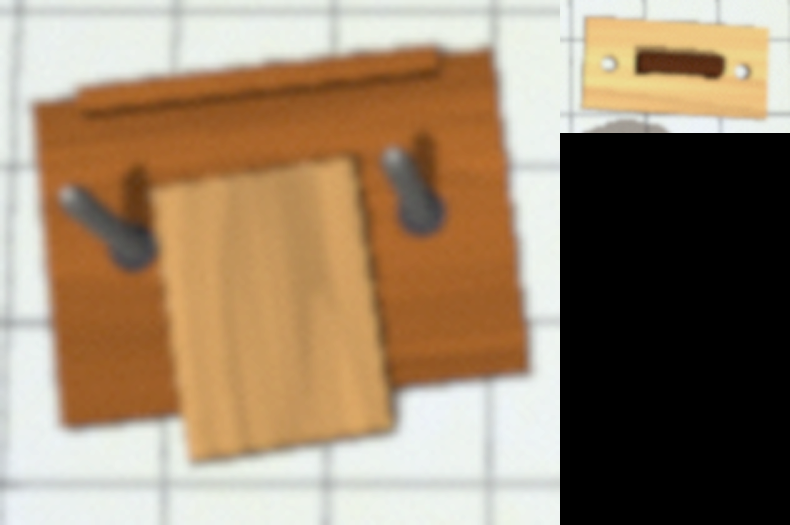

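Crop: the rod tips are at (68,192) and (393,156), the bed corners at (37,104), (493,49), (528,373) and (65,428), and the board top corners at (153,187), (354,157), (393,428) and (193,461). The platen is in the inset. Next I'll fit poses to these points.

```bash
cat >> h.py <<'E'
from scipy.optimize import least_squares
def fit(r,model,pix,x0):
    f=lambda q:np.concatenate([proj(r,[q[0]+np.cos(q[2])*m[0]-np.sin(q[2])*m[1],q[1]+np.sin(q[2])*m[0]+np.cos(q[2])*m[1],m[2]])-p for m,p in zip(model,pix)])
    s=least_squares(f,x0,loss='soft_l1');return s.x,np.abs(s.fun).reshape(-1,2).round(1).tolist()
E
python3 - <<'E'
from h import *
r=load('top0')
c=lambda l,s,o:[(np.array(p)+.5)/s-.5+o for p in l]
pr=c([(68,192),(393,156),(37,104),(493,49),(528,373),(65,428)],5,(142,143))
print(fit(r,[(0,80,165),(0,-80,165),(90,130,20),(90,-130,20),(-95,-130,20),(-95,130,20)],pr,[450,170,.1]))
bl=c([(153,187),(354,157),(393,428),(193,461)],5,(142,143))
print(fit(r,[(75,55,50),(75,-55,50),(-75,-55,50),(-75,55,50)],bl,[400,170,.1]))
pl=c([(25,16),(208,28),(206,118),(23,107),(77,47),(163,52),(163,78),(77,72)],2.3,(300,190))
print(fit(r,[(55,110,18),(55,-110,18),(-55,-110,18),(-55,110,18),(12,50,62),(12,-50,62),(-12,-50,62),(-12,50,62)],pl,[400,-170,0]))
for n,u,v,z in(('mug',273,133,95),('cut',277,275,10),('spool',88,215,80)):print(n,ray(r,u,v,z))
E
```

```text
(array([6.28988275e+02, 2.06211119e+02, 1.17958110e-01]), [[0.1, 0.5], [0.2, 0.2], [1.2, 0.7], [0.6, 0.5], [1.0, 0.0], [1.2, 0.2]])
(array([5.81892434e+02, 2.03803565e+02, 1.60637042e-01]), [[0.0, 0.2], [0.1, 0.2], [0.4, 0.0], [0.5, 0.0]])
(array([ 5.45526943e+02, -2.12120051e+02, -6.08504522e-02]), [[0.1, 0.1], [0.1, 0.4], [0.3, 0.2], [1.2, 0.1], [0.4, 1.0], [0.6, 1.1], [0.4, 1.2], [0.0, 0.9]])
mug [764.41694453  -2.22143913  95.        ]
cut [392.85627211 -12.84392828  10.        ]
spool [548.47041647 479.87449611  80.        ]
```

```bash
cat >> h.py <<'E'
from scipy.spatial.transform import Rotation as Ro
def plan(*tg):
    "targets (x,y,z TCP, yaw of tool x), tool down"
    s=arm.sense();R0=s['orientation'];p0=s['tool_pos']
    print('t',round(s['t'],2),'pos',p0.round(1),'yaw',np.arctan2(R0[1,0],R0[0,0]).round(4),'F',s['ft_force'].round(1),'M',s['ft_torque'].round(2),'w',s['grip_width'],s['grip_force'])
    for x,y,z,w in tg:
        c,q=np.cos(w),np.sin(w);R=np.array([[c,q,0],[q,-c,0],[0,0,-1.]])
        print((R0.T@(np.array([x,y,z])-p0)/25).round(2).tolist()+Ro.from_matrix(R0.T@R).as_rotvec(degrees=True).round(1).tolist())
PR=np.array([629.,206.2,.118])
def P(x,y,z,dy=0.,pr=PR):
    c,s=np.cos(pr[2]),np.sin(pr[2]);return (pr[0]+c*x-s*y,pr[1]+s*x+c*y,z,pr[2]+dy)
E
python3 - <<'E'
from h import *
w=P(-165,2,292)
plan((420,-300,292,.118),w,P(-165,2,140))
E
```

```text
t 0.1 pos [ 117.  -511.5  291.6] yaw 0.2248 F [ 1.2 -0.1  0.3] M [ 0.05  0.02 -0.06] w 91.995034969184 0.0
[13.7, -5.55, -0.01, -0.1, -0.0, 6.1]
[19.81, -24.2, 0.02, -0.1, -0.0, 6.1]
[19.81, -24.2, 6.1, -0.1, -0.0, 6.1]
```

>>> carry_out([
  [[13.7, -5.55, 0, -0.1, 0, 6.1], [13.7, -5.55, 0, -0.1, 0, 6.1], [13.7, -5.55, 0, -0.1, 0, 6.1], [13.7, -5.55, 0, -0.1, 0, 6.1], [13.7, -5.55, 0, -0.1, 0, 6.1], [13.7, -5.55, 0, -0.1, 0, 6.1], [13.7, -5.55, 0, -0.1, 0, 6.1], [19.8, -24.2, 0, -0.1, 0, 6.1], [19.8, -24.2, 0, -0.1, 0, 6.1], [19.8, -24.2, 0, -0.1, 0, 6.1], [19.8, -24.2, 0, -0.1, 0, 6.1], [19.8, -24.2, 0, -0.1, 0, 6.1], [19.8, -24.2, 0, -0.1, 0, 6.1], [19.8, -24.2, 0, -0.1, 0, 6.1], [19.8, -24.2, 0, -0.1, 0, 6.1], [19.8, -24.2, 0, -0.1, 0, 6.1], [19.8, -24.2, 0, -0.1, 0, 6.1], [19.8, -24.2, 0, -0.1, 0, 6.1], [19.8, -24.2, 0, -0.1, 0, 6.1], [19.8, -24.2, 0, -0.1, 0, 6.1]],
], grip=60)

```text
t: 2.1
tool_pos: [464.5, 187.5, 291.8]
orientation: [[0.993, 0.118, -0.001], [0.118, -0.993, -0.003], [-0.001, 0.002, -1.0]]
ft_force: [-0.3, -0.2, 0.4]
grip_width: 59.9
grip_force: 0.0
```

```bash
python3 - <<'E'
from h import *
r=snap('wrist','w1'); cv2.imwrite('pics/w1.png',cv2.convertScaleAbs(r['color'],alpha=1.7))
plan(P(-165,2,140),P(-165,2,96),P(-125,2,96))
E
```

```text
t 2.15 pos [464.7 187.1 292. ] yaw 0.1169 F [ 0.  -0.7  0.7] M [-0.03 -0.03 -0.01] w 59.88746855523202 0.0
[0.02, -0.08, 6.08, 0.1, 0.0, -0.1]
[0.02, -0.08, 7.84, 0.1, 0.0, -0.1]
[1.62, -0.08, 7.84, 0.1, 0.0, -0.1]
```

View pics/w1.png

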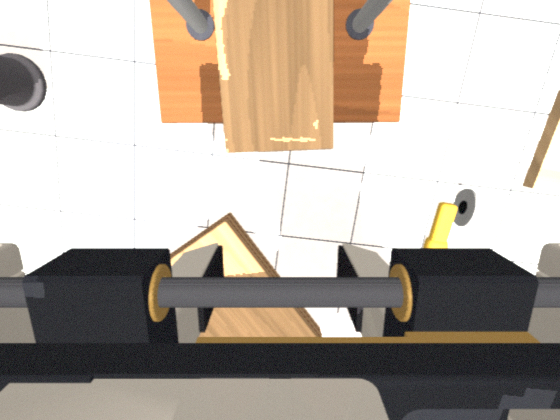

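Wrist view: the bed front corners are at (163,122) and (401,122), the board's near corners at (228,151) and (333,148), and the large board's far corner at (228,215), close below the fingers. I'll check that clearance and refine the press pose.

```bash
python3 - <<'E'
from h import *
t=load('top0');w=load('w1')
print('bigcorner',ray(t,182,264,30),ray(t,140,299,30),ray(t,231,320,30), ray(w,229,215,30))
for u,v,z,m in((163,122,20,(-95,130)),(401,122,20,(-95,-130)),(200,26,20,(0,80)),(359,24,20,(0,-80))):
    print(ray(w,u,v,z)[:2].round(1),np.round(P(*m,z)[:2],1))
print('board near',ray(w,228,151,50),ray(w,333,148,50))
E
```

```text
bigcorner [422.42844221 241.89187553  30.        ] [330.22068073 350.89060134  30.        ] [275.21301907 109.01779108  30.        ] [426.56544615 240.79681793  30.        ]
[519.7 321. ] [519.4 324.1]
[550.1  64.8] [550.   65.9]
[617.8 286.2] [619.6 285.6]
[638.5 127.4] [638.4 126.8]
board near [500.12835565 244.47680617  50.        ] [515.65288337 138.7793851   50.        ]
```

>>> carry_out([
  [[0, -0.08, 3, 0, 0, 0], [0, -0.08, 5, 0, 0, 0], [0, -0.08, 6.5, 0, 0, 0], [0, -0.08, 7.5, 0, 0, 0], [0, -0.08, 7.84, 0, 0, 0], [0, -0.08, 7.84, 0, 0, 0], [0.4, -0.08, 7.84, 0, 0, 0], [0.8, -0.08, 7.84, 0, 0, 0], [1.1, -0.08, 7.84, 0, 0, 0], [1.3, -0.08, 7.84, 0, 0, 0], [1.5, -0.08, 7.84, 0, 0, 0], [1.7, -0.08, 7.84, 0, 0, 0], [1.9, -0.08, 7.84, 0, 0, 0], [2.1, -0.08, 7.84, 0, 0, 0], [2.3, -0.08, 7.84, 0, 0, 0], [2.5, -0.08, 7.84, 0, 0, 0], [2.65, -0.08, 7.84, 0, 0, 0], [2.8, -0.08, 7.84, 0, 0, 0], [2.9, -0.08, 7.84, 0, 0, 0], [2.9, -0.08, 7.84, 0, 0, 0]],
])

```text
t: 4.15
tool_pos: [537.3, 198.5, 96.1]
orientation: [[0.993, 0.118, 0.002], [0.118, -0.993, -0.002], [0.001, 0.002, -1.0]]
ft_force: [-0.6, 0.2, -0.3]
grip_width: 59.8
grip_force: 0.3
```

```bash
python3 - <<'E'
from h import *
plan(P(-84.5,0,96))
E
```

```text
t 4.15 pos [537.3 198.5  96.1] yaw 0.1182 F [-0.6  0.2 -0.3] M [-0.    0.04  0.01] w 59.8224173139569 0.26539480313658714
[0.3, 0.13, 0.01, 0.1, -0.1, 0.0]
```

>>> carry_out([
  [[0.08, 0, 0, 0, 0, 0], [0.16, 0, 0, 0, 0, 0], [0.2, 0, 0, 0, 0, 0], [0.24, 0, 0, 0, 0, 0], [0.28, 0, 0, 0, 0, 0], [0.3, 0, 0, 0, 0, 0], [0.32, 0, 0, 0, 0, 0], [0.32, 0, 0, 0, 0, 0]],
])

```text
t: 4.95
tool_pos: [543.4, 199.3, 96.1]
orientation: [[0.993, 0.118, -0.002], [0.118, -0.993, -0.002], [-0.003, 0.002, -1.0]]
ft_force: [-8.0, -1.7, 5.1]
grip_width: 59.9
grip_force: 3.6
```

```bash
python3 - <<'E'
from h import *
plan(P(-84.5,0,96))
r=snap('wrist','w2');t=snap('top','top2')
a=cv2.convertScaleAbs(r['color'],alpha=1.7);b=cv2.resize(t['color'][143:223,142:254],None,fx=2,fy=2,interpolation=cv2.INTER_CUBIC)
b=cv2.convertScaleAbs(b,alpha=1.8)
c=np.zeros((420,784,3),np.uint8);c[:,:560]=a;c[:160,560:784]=b;cv2.imwrite('pics/c2.png',c)
E
```

```text
t 4.95 pos [543.4 199.3  96.1] yaw 0.1184 F [-8.  -1.7  5.1] M [-0.12  1.09 -0.03] w 59.93043671597303 3.560922257602215
[0.05, 0.13, 0.0, 0.1, 0.2, 0.0]
```

View pics/c2.png

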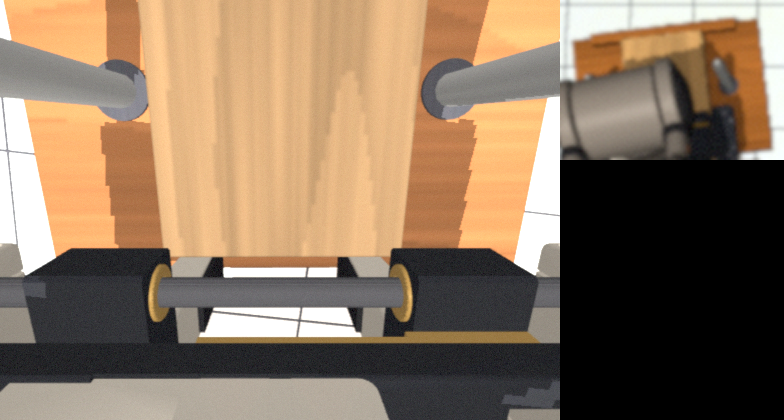

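The board is at the fence: the force reached 8 N at the expected position, and the near edge is parallel to the bed. I'll seat it a touch more, then back away and rise.

>>> carry_out([
  [[0.06, 0, 0, 0, 0, 0], [0.08, 0, 0, 0, 0, 0], [0.08, 0, 0, 0, 0, 0], [0, 0, 0, 0, 0, 0], [-0.5, 0, 0, 0, 0, 0], [-1.4, 0, 0, 0, 0, 0], [-1.6, 0, 0, 0, 0, 0], [-1.6, 0, -2, 0, 0, 0], [-1.6, 0, -4, 0, 0, 0], [-1.6, 0, -6, 0, 0, 0], [-1.6, 0, -7.8, 0, 0, 0], [-1.6, 0, -7.8, 0, 0, 0]],
], grip=80)

```text
t: 6.25
tool_pos: [508.1, 195.9, 298.7]
orientation: [[0.993, 0.118, 0.016], [0.118, -0.993, 0.002], [0.016, 0.0, -1.0]]
ft_force: [1.7, -0.1, -0.5]
grip_width: 80.0
grip_force: 0.0
```

```bash
python3 - <<'E'
from h import *
plan((545.5,-212.1,290,1.51))
E
```

```text
t 6.25 pos [508.1 195.9 298.7] yaw 0.1184 F [ 1.7 -0.1 -0.5] M [ 0.01 -0.05 -0.07] w 80.03172854473675 0.0
[-0.45, 16.38, 0.34, 0.6, -0.8, -79.7]
```

>>> carry_out([
  [[-0.45, 16.4, 0.3, 0, 0, -79.7], [-0.45, 16.4, 0.3, 0, 0, -79.7], [-0.45, 16.4, 0.3, 0, 0, -79.7], [-0.45, 16.4, 0.3, 0, 0, -79.7], [-0.45, 16.4, 0.3, 0, 0, -79.7], [-0.45, 16.4, 0.3, 0, 0, -79.7], [-0.45, 16.4, 0.3, 0, 0, -79.7], [-0.45, 16.4, 0.3, 0, 0, -79.7], [-0.45, 16.4, 0.3, 0, 0, -79.7], [-0.45, 16.4, 0.3, 0, 0, -79.7], [-0.45, 16.4, 0.3, 0, 0, -79.7], [-0.45, 16.4, 0.3, 0, 0, -79.7], [-0.45, 16.4, 0.3, 0, 0, -79.7], [-0.45, 16.4, 0.3, 0, 0, -79.7]],
])

```text
t: 7.65
tool_pos: [542.2, -212.5, 284.6]
orientation: [[0.062, 0.998, 0.001], [0.998, -0.062, -0.002], [-0.002, 0.001, -1.0]]
ft_force: [-0.5, -0.3, -0.3]
grip_width: 80.0
grip_force: 0.0
```

```bash
python3 - <<'E'
from h import *
plan((545.5,-212.1,97,1.51))
r=snap('wrist','w3');t=snap('top','top3')
b=cv2.resize(t['color'][143:236,142:254],None,fx=2,fy=2,interpolation=cv2.INTER_CUBIC)
c=np.zeros((420,784,3),np.uint8);c[:,:560]=r['color'];c[:186,560:784]=b;cv2.imwrite('pics/c3.png',cv2.convertScaleAbs(c,alpha=1.6))
E
```

```text
t 7.65 pos [ 542.2 -212.5  284.6] yaw 1.5091 F [-0.5 -0.3 -0.3] M [-0.01 -0.1  -0.  ] w 79.96908867008314 0.0
[0.04, 0.12, 7.5, 0.0, 0.1, -0.1]
```

View pics/c3.png

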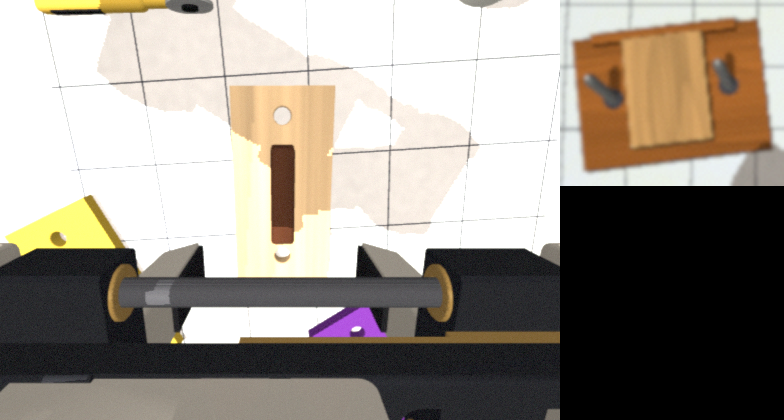

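The inset shows the board flush along the fence. In the wrist view the platen holes are at (282,116) and (282,254), and the handle's far end runs (271,146)–(295,146).

```bash
python3 - <<'E'
from h import *
r=load('w3');t=load('top3')
a=ray(r,282,116,18);b=ray(r,282,252,18);print(a,b,(a+b)/2,np.arctan2(*(b-a)[:2][::-1]))
for u,v in((271,146),(295,146),(272,243),(294,243)):print(ray(r,u,v,62).round(1))
bl=[(np.array(p)+.5)/2-.5+(142,143) for p in[(62,41),(141,31),(152,137),(71,148)]]
q,e=fit(t,[(75,55,50),(75,-55,50),(-75,-55,50),(-75,55,50)],bl,[600,200,.1]);print(q,e,P(0,0,0))
E
```

```text
[ 548.65587714 -135.58886705   18.        ] [ 539.32893265 -290.71730538   18.        ] [ 543.9924049  -213.15308621   18.        ] -1.6308480507529945
[ 536.2 -163.1   62. ]
[ 559.1 -164.5   62. ]
[ 530.4 -261.8   62. ]
[ 553.1 -263.2   62. ]
[6.27878660e+02 2.08150255e+02 1.19133030e-01] [[0.7, 0.7], [0.2, 0.4], [0.4, 0.9], [0.0, 0.2]] (np.float64(629.0), np.float64(206.2), 0, np.float64(0.118))
```

>>> carry_out([
  [[-0.03, 0.1, 2, 0, 0, 0], [-0.03, 0.1, 4, 0, 0, 0], [-0.03, 0.1, 5.5, 0, 0, 0], [-0.03, 0.1, 6.5, 0, 0, 0], [-0.03, 0.1, 7.1, 0, 0, 0], [-0.03, 0.1, 7.4, 0, 0, 0], [-0.03, 0.1, 7.45, 0, 0, 0], [-0.03, 0.1, 7.45, 0, 0, 0], [-0.03, 0.1, 7.45, 0, 0, 0]],
])

```text
t: 8.65
tool_pos: [545.0, -214.8, 99.3]
orientation: [[0.061, 0.998, 0.002], [0.998, -0.061, -0.003], [-0.003, 0.002, -1.0]]
ft_force: [0.9, -0.6, -0.0]
grip_width: 80.2
grip_force: 0.0
```

```bash
python3 - <<'E'
from h import *
plan((544.3,-213,97,1.51))
E
```

```text
t 8.65 pos [ 545.  -214.8   99.3] yaw 1.5094 F [ 0.9 -0.6 -0. ] M [-0.04 -0.12  0.04] w 80.19474066795551 0.0
[0.07, -0.03, 0.09, 0.1, 0.2, -0.0]
```

Centre it, close, and lift slightly.

>>> carry_out([
  [[0.07, -0.03, 0.08, 0, 0, 0], [0.07, -0.03, 0.08, 0, 0, 0], [0.07, -0.03, 0.08, 0, 0, 0], [0.07, -0.03, 0.08, 0, 0, 0], [0.07, -0.03, 0.08, 0, 0, 0], [0.07, -0.03, 0.08, 0, 0, 0], [0.07, -0.03, 0.08, 0, 0, 0], [0.07, -0.03, 0.08, 0, 0, 0], [0.07, -0.03, 0.08, 0, 0, 0], [0.07, -0.03, 0.08, 0, 0, 0]],
], grip=15, force=50)

```text
t: 9.65
tool_pos: [544.0, -212.9, 96.2]
orientation: [[0.061, 0.998, 0.001], [0.998, -0.061, -0.002], [-0.002, 0.001, -1.0]]
ft_force: [2.3, 0.5, -0.3]
grip_width: 23.3
grip_force: 50.0
```

```bash
python3 - <<'E'
from h import *
plan((544.3,-213,345,1.51),P(0,0,345,1.5708))
E
```

```text
t 9.65 pos [ 544.  -212.9   96.2] yaw 1.5094 F [ 2.3  0.5 -0.3] M [-0.06 -0.24  0.03] w 23.338642208143675 49.99937832355499
[-0.02, 0.02, -9.95, 0.0, 0.1, -0.0]
[16.92, 2.37, -9.98, 0.0, 0.1, -10.3]
```

>>> carry_out([
  [[0, 0, -0.4, 0, 0, 0], [0, 0, -1.2, 0, 0, 0], [0, 0, -2.4, 0, 0, 0], [0, 0, -3.6, 0, 0, 0], [0, 0, -4.8, 0, 0, 0], [0, 0, -6, 0, 0, 0], [0, 0, -7, 0, 0, 0], [0, 0, -7.8, 0, 0, 0], [0, 0, -8.2, 0, 0, 0], [0, 0, -8.2, 0, 0, 0]],
])

```text
t: 10.65
tool_pos: [543.8, -212.5, 302.3]
orientation: [[0.061, 0.998, 0.002], [0.998, -0.061, -0.003], [-0.003, 0.002, -1.0]]
ft_force: [-1.1, -0.2, -4.6]
grip_width: 23.7
grip_force: 50.0
```

>>> carry_out([
  [[0.5, 0.1, 0, 0, 0, -0.3], [1.5, 0.2, 0, 0, 0, -0.9], [2.7, 0.4, 0, 0, 0, -1.7], [4, 0.6, 0, 0, 0, -2.4], [5.3, 0.75, 0, 0, 0, -3.2], [6.6, 0.9, 0, 0, 0, -4], [7.9, 1.1, 0, 0, 0, -4.8], [9.2, 1.3, 0, 0, 0, -5.6], [10.5, 1.5, 0, 0, 0, -6.4], [11.8, 1.65, 0, 0, 0, -7.2], [13, 1.8, 0, 0, 0, -8], [14.2, 2, 0, 0, 0, -8.7], [15.2, 2.1, 0, 0, 0, -9.3], [16, 2.25, 0, 0, 0, -9.8], [16.6, 2.35, 0, 0, 0, -10.2], [16.9, 2.37, 0, 0, 0, -10.3], [16.9, 2.37, 0, 0, 0, -10.3], [16.9, 2.37, 0, 0, 0, -10.3], [16.9, 2.37, 0, 0, 0, -10.3]],
])

```text
t: 12.55
tool_pos: [628.8, 204.6, 300.5]
orientation: [[-0.117, 0.993, 0.0], [0.993, 0.117, -0.002], [-0.002, -0.0, -1.0]]
ft_force: [-0.9, -0.0, -4.4]
grip_width: 23.5
grip_force: 50.0
```

```bash
python3 - <<'E'
from h import *
plan(P(0,0,270,1.5708))
r=snap('wrist','w4');t=snap('top','top4')
b=cv2.resize(t['color'][120:250,142:254],None,fx=2,fy=2,interpolation=cv2.INTER_CUBIC)
c=np.zeros((420,784,3),np.uint8);c[:,:560]=r['color'];c[:260,560:784]=b;cv2.imwrite('pics/c4.png',cv2.convertScaleAbs(c,alpha=1.8))
E
```

```text
t 12.55 pos [628.8 204.6 300.5] yaw 1.6879 F [-0.9 -0.  -4.4] M [ 0.   -0.15 -0.04] w 23.477658913033483 49.99826967716217
[0.07, 0.01, 1.22, -0.0, 0.1, -0.1]
```

View pics/c4.png

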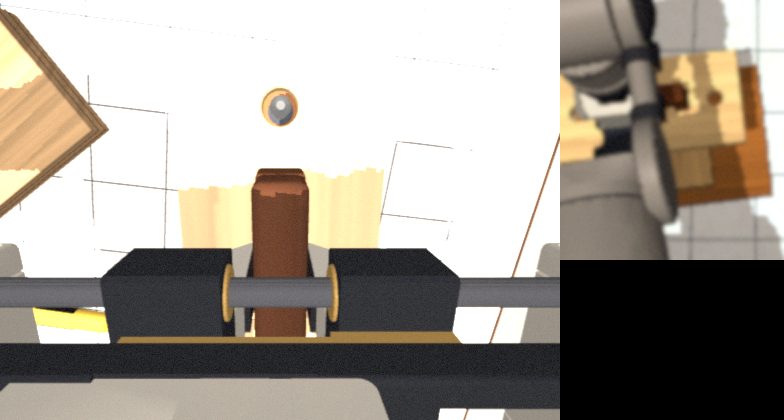

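The hole is at (279,107) with a rod tip visible inside it, so alignment is close. I'll enlarge it.

```bash
python3 - <<'E'
from h import *
r=load('w4');t=load('top4');s=load('side0')
a=cv2.resize(r['color'][80:135,250:310],None,fx=8,fy=8,interpolation=cv2.INTER_CUBIC)
b=cv2.resize(t['color'][140:190,195:235],None,fx=7,fy=7,interpolation=cv2.INTER_CUBIC)
c=np.zeros((440,780,3),np.uint8);c[:,:480]=a;c[:350,490:770]=b;cv2.imwrite('pics/c5.png',cv2.convertScaleAbs(c,alpha=1.8))
s=arm.sense();R=s['orientation'];g=s['tool_pos']
hole=lambda k,z:g+R@np.array([k*80,0,96.2-z])
for k in(1,-1):
  for z in (0,18): print('hole',k,z,hole(k,z).round(1),'w',proj(r,hole(k,z)).round(1),'t',proj(t,hole(k,z)).round(1))
  q=P(0,80*k,165)[:3];print('tip',np.round(q,1),proj(r,q).round(1),proj(t,q).round(1)); 
E
```

```text
hole 1 0 [619.6 283.9 204.3] w [281.5 105.7] t [151.8 178.2]
hole 1 18 [619.6 284.  222.3] w [281.6 104. ] t [149.7 176.5]
tip [619.6 285.6 165. ] [281.5 105.9] [155.3 181.5]
hole -1 0 [638.3 125.  204.6] w [281.2 351. ] t [219.3 170.4]
hole -1 18 [638.3 125.1 222.6] w [281.3 370.4] t [218.4 168.6]
tip [638.4 126.8 165. ] [281.4 315.5] [220.4 174. ]
```

View pics/c5.png

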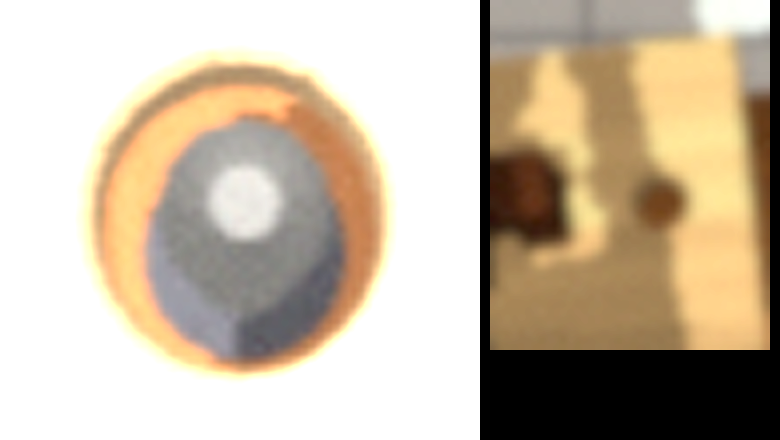

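Compared with the prediction, the hole needs about 3 mm more in +y relative to the rod tip, and x is fine. I'll lower to just above the tips and look again.

>>> carry_out([
  [[0.05, 0.01, 0.3, 0, 0, 0], [0.12, 0.01, 0.7, 0, 0, 0], [0.12, 0.01, 1.1, 0, 0, 0], [0.12, 0.01, 1.35, 0, 0, 0], [0.12, 0.01, 1.4, 0, 0, 0], [0.12, 0.01, 1.4, 0, 0, 0], [0.12, 0.01, 1.4, 0, 0, 0], [0.12, 0.01, 1.4, 0, 0, 0]],
])

```text
t: 13.45
tool_pos: [628.9, 208.6, 266.0]
orientation: [[-0.118, 0.993, 0.001], [0.993, 0.118, -0.002], [-0.002, 0.001, -1.0]]
ft_force: [-0.3, 0.4, -4.4]
grip_width: 23.5
grip_force: 50.0
```

```bash
python3 - <<'E'
from h import *
plan(P(0,0,265,1.5708))
r=snap('wrist','w6');t=snap('top','top6')
a=cv2.resize(r['color'][75:145,245:315],None,fx=7,fy=7,interpolation=cv2.INTER_CUBIC)
b=cv2.resize(t['color'][150:190,195:235],None,fx=7,fy=7,interpolation=cv2.INTER_CUBIC)
c=np.zeros((490,780,3),np.uint8);c[:,:490]=a;c[:280,500:780]=b;cv2.imwrite('pics/c6.png',cv2.convertScaleAbs(c,alpha=1.8))
s=arm.sense();R=s['orientation'];g=s['tool_pos']
hole=lambda k,z:g+R@np.array([k*80,0,96.2-z])
for k in(1,-1):
  for z in (0,18): print('hole',k,z,hole(k,z).round(1),'w',proj(r,hole(k,z)).round(1),'t',proj(t,hole(k,z)).round(1))
  q=P(0,80*k,165)[:3];print('tip',np.round(q,1),proj(r,q).round(1),proj(t,q).round(1)); 
E
```

```text
t 13.45 pos [628.9 208.6 266. ] yaw 1.6891 F [-0.3  0.4 -4.4] M [-0.01 -0.1   0.03] w 23.470874788631132 49.99837875366211
[-0.09, -0.01, 0.04, 0.1, 0.1, 0.0]
hole 1 0 [619.5 287.8 169.6] w [281. 106.] t [153.9 181.2]
hole 1 18 [619.5 287.9 187.6] w [281.2 104.3] t [152.  179.7]
tip [619.6 285.6 165. ] [280.7 110.4] [155.3 181.5]
hole -1 0 [638.4 129.  169.8] w [280.9 350.9] t [219.3 173.5]
hole -1 18 [638.4 129.  187.8] w [280.9 370.2] t [218.4 171.9]
tip [638.4 126.8 165. ] [280.5 348.9] [220.4 174. ]
```

View pics/c6.png

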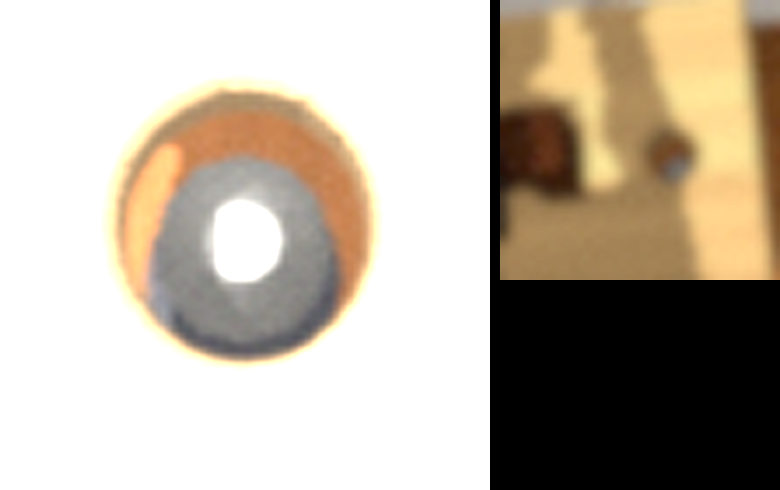

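The hole and rod tip now agree within about 0.3 mm. I'll lower gently over the tapers.

>>> carry_out([
  [[0, 0, 0.12, 0, 0, 0], [0, 0, 0.24, 0, 0, 0], [0, 0, 0.36, 0, 0, 0], [0, 0, 0.48, 0, 0, 0], [0, 0, 0.6, 0, 0, 0], [0, 0, 0.72, 0, 0, 0], [0, 0, 0.84, 0, 0, 0], [0, 0, 0.96, 0, 0, 0], [0, 0, 1.04, 0, 0, 0], [0, 0, 1.04, 0, 0, 0]],
])

```text
t: 14.55
tool_pos: [628.6, 208.5, 239.0]
orientation: [[-0.118, 0.993, -0.0], [0.993, 0.118, -0.002], [-0.002, -0.001, -1.0]]
ft_force: [0.0, -1.9, -5.1]
grip_width: 24.2
grip_force: 50.0
```

```bash
python3 - <<'E'
from h import *
plan(P(0,0,150,1.5708))
E
```

```text
t 14.55 pos [628.6 208.5 239. ] yaw 1.6892 F [ 0.  -1.9 -5.1] M [ 0.04 -0.09 -0.  ] w 24.17883772926181 49.9982750415802
[-0.09, 0.01, 3.56, -0.0, 0.1, 0.0]
```

It is past the tapers and nearly free of force, so I'll continue down.

>>> carry_out([
  [[-0.02, 0, 0.2, 0, 0, 0], [-0.02, 0, 0.4, 0, 0, 0], [-0.02, 0, 0.6, 0, 0, 0], [-0.02, 0, 0.8, 0, 0, 0], [-0.02, 0, 1, 0, 0, 0], [-0.02, 0, 1.2, 0, 0, 0], [-0.02, 0, 1.4, 0, 0, 0], [-0.02, 0, 1.6, 0, 0, 0], [-0.02, 0, 1.8, 0, 0, 0], [-0.02, 0, 2, 0, 0, 0], [-0.02, 0, 2.2, 0, 0, 0], [-0.02, 0, 2.4, 0, 0, 0], [-0.02, 0, 2.6, 0, 0, 0], [-0.02, 0, 2.8, 0, 0, 0], [-0.02, 0, 3, 0, 0, 0], [-0.02, 0, 3.2, 0, 0, 0], [-0.02, 0, 3.35, 0, 0, 0], [-0.02, 0, 3.4, 0, 0, 0], [-0.02, 0, 3.4, 0, 0, 0]],
])

```text
t: 16.45
tool_pos: [628.8, 207.8, 154.2]
orientation: [[-0.118, 0.993, 0.0], [0.993, 0.118, -0.002], [-0.002, -0.0, -1.0]]
ft_force: [-0.6, -0.1, -4.1]
grip_width: 23.8
grip_force: 50.0
```

```bash
python3 - <<'E'
from h import *
plan(P(0,0,146.2,1.5708))
E
```

```text
t 16.45 pos [628.8 207.8 154.2] yaw 1.6891 F [-0.6 -0.1 -4.1] M [-0.02 -0.13  0.03] w 23.822184474974662 49.998435974121094
[-0.07, 0.0, 0.32, -0.0, 0.1, 0.0]
```

>>> carry_out([
  [[0, 0, 0.08, 0, 0, 0], [0, 0, 0.16, 0, 0, 0], [0, 0, 0.22, 0, 0, 0], [0, 0, 0.26, 0, 0, 0], [0, 0, 0.3, 0, 0, 0], [0, 0, 0.32, 0, 0, 0], [0, 0, 0.32, 0, 0, 0]],
])

```text
t: 17.15
tool_pos: [628.8, 207.8, 146.4]
orientation: [[-0.118, 0.993, 0.0], [0.993, 0.118, -0.002], [-0.002, -0.0, -1.0]]
ft_force: [-0.3, 0.8, -5.1]
grip_width: 23.5
grip_force: 50.0
```

```bash
python3 - <<'E'
from h import *
plan(P(0,0,146.2,1.5708))
E
```

```text
t 17.15 pos [628.8 207.8 146.4] yaw 1.6892 F [-0.3  0.8 -5.1] M [ 0.01 -0.15 -0.04] w 23.507558461387752 49.99826788902283
[-0.07, -0.0, 0.01, -0.0, 0.1, 0.0]
```

No contact yet, so I'll creep down until the weight is taken.

>>> carry_out([
  [[0, 0, 0.02, 0, 0, 0], [0, 0, 0.04, 0, 0, 0], [0, 0, 0.05, 0, 0, 0], [0, 0, 0.05, 0, 0, 0]],
])

```text
t: 17.55
tool_pos: [628.9, 207.8, 146.2]
orientation: [[-0.118, 0.993, 0.001], [0.993, 0.118, -0.002], [-0.002, 0.001, -1.0]]
ft_force: [-3.1, -1.3, 5.6]
grip_width: 23.8
grip_force: 50.0
```

It is in contact. I'll ease off, open, and rise straight up.

>>> carry_out([
  [[0, 0, -0.02, 0, 0, 0], [0, 0, -0.02, 0, 0, 0], [0, 0, -0.02, 0, 0, 0]],
])

```text
t: 17.85
tool_pos: [628.9, 207.9, 146.2]
orientation: [[-0.118, 0.993, 0.001], [0.993, 0.118, -0.002], [-0.002, 0.001, -1.0]]
ft_force: [-5.0, -1.3, 5.7]
grip_width: 23.9
grip_force: 50.0
```

>>> carry_out([
  [[0, 0, 0, 0, 0, 0], [0, 0, 0, 0, 0, 0], [0, 0, 0, 0, 0, 0], [0, 0, 0, 0, 0, 0], [0, 0, 0, 0, 0, 0], [0, 0, 0, 0, 0, 0], [0, 0, -0.3, 0, 0, 0], [0, 0, -0.8, 0, 0, 0], [0, 0, -1.6, 0, 0, 0], [0, 0, -2.6, 0, 0, 0], [0, 0, -4, 0, 0, 0], [0, 0, -5, 0, 0, 0], [0, 0, -6, 0, 0, 0], [0, 0, -6, 0, 0, 0]],
], grip=60)

```text
t: 19.25
tool_pos: [629.9, 208.4, 301.5]
orientation: [[-0.118, 0.993, 0.01], [0.993, 0.118, 0.0], [-0.001, 0.01, -1.0]]
ft_force: [-0.1, 0.4, 0.0]
grip_width: 60.2
grip_force: 0.0
```

>>> carry_out([
  [[-2, -2, 0, 0, 0, 0], [-4, -3.5, 0, 0, 0, 0], [-6, -4, 0, 0, 0, 0], [-8, -4, 0, 0, 0, 0], [-10, -4, 0, 0, 0, 0], [-12, -4, 0, 0, 0, 0], [-14, -4, 0, 0, 0, 0], [-14, -4, 0, 0, 0, 0], [-14, -4, 0, 0, 0, 0]],
])

```text
t: 20.15
tool_pos: [570.5, -155.4, 295.6]
orientation: [[-0.113, 0.994, -0.0], [0.994, 0.113, -0.003], [-0.003, -0.001, -1.0]]
ft_force: [0.0, 2.0, 0.2]
grip_width: 60.1
grip_force: 0.0
```

```bash
python3 - <<'E'
from h import *
plan()
t=snap('top','top7');s=snap('side','side7')
a=cv2.resize(t['color'][120:260,130:290],None,fx=2.4,fy=2.4,interpolation=cv2.INTER_CUBIC)
b=cv2.resize(s['color'][170:290,170:290],None,fx=3.2,fy=3.2,interpolation=cv2.INTER_CUBIC)
c=np.zeros((390,780,3),np.uint8);c[:a.shape[0],:a.shape[1]]=a;c[:384,390:774]=b;cv2.imwrite('pics/c7.png',cv2.convertScaleAbs(c,alpha=1.8))
E
```

```text
t 20.15 pos [ 570.5 -155.4  295.6] yaw 1.6842 F [0.  2.  0.2] M [-0.11 -0.11 -0.04] w 60.114345080638905 0.0
```

View pics/c7.png

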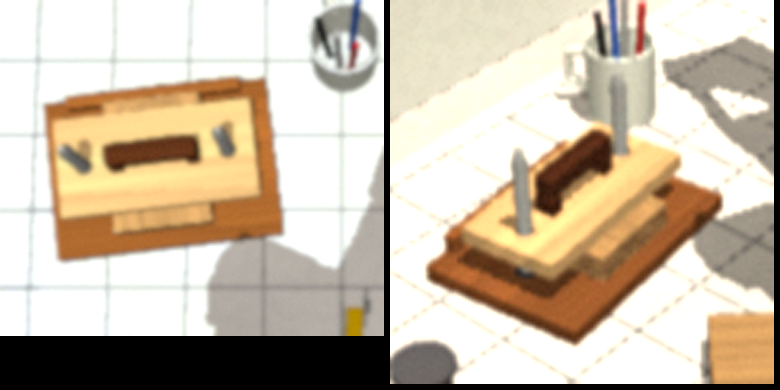

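The platen lies flat on the board over both rods, the board's far edge is still at the fence, and the gripper is clear. Handing in.

```bash
python3 -c "
from plant import arm
print(arm.hand_in())"
```

```text
the job is handed in; nothing more can be done
None
```

The job is handed in: the board is flush against the fence, and the platen lies flat on it over both rods with the gripper clear; the mug, cutter and spool were not touched, and the arm's clock read about 20 s of the 67 s allowed.

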